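Strip the press stop pack into its storage rack

ROBOT

A 6-joint arm with a two-finger parallel gripper is mounted at the origin on a cart in front of the work surface, level with it; the furniture and walls round the work are solid. World frame = base frame: x ahead of the robot, y to its left, z up, the work surface at z = 0. Lengths are in m, angles in rad, forces in N, time in s.
With the tool pointing down it reaches from about 0.375 to 0.9 m from the base axis. Payload 3.1 kg.
Tool frame: the origin (TCP) lies on the front face of the gripper's body, between the roots of the fingers; the fingertips stand 73 mm ahead of it and the grasp point (between the pads) lies 54 mm ahead of it (manip.tips_ahead is the distance from the TCP to the fingertips, in m); z points along the fingers, y is the line along which they close (so a half turn about z gives the same grasp; the last joint's range is limited). The gripper opens to 85 mm and grips with 20 to 120 N. Pads are 22 mm wide; open, the fingers measure 114 mm over their backs; the gripper's body (76 mm by 85 mm) begins 54 mm behind the grasp point. The pads swing forward as they close: fully open they stand 13 mm farther back than shut.
Start: joints at [1.073, 0.527, 1.433, -0, 1.181, -0.178], TCP at [0.196, 0.593, 0.304] pointing down, gripper open.
Joint ranges: [-3.08, 3.08], [-0.75, 2.2], [0.22, 2.44], [-1.43, 4.57], [0, 2.65], [-2.85, 2.85]. Speed limits (rad/s): [2.79, 2.79, 3.14, 3.14, 3.14, 3.14].

INTERFACE

Orientations are given as a unit quaternion [x, y, z, w].
In Python, from station import sense, eyes, workorder, manip gives the robot as it stands.
- The arm moves only by the shell command python3 -m inch 'ROWS' [OPENING] [FORCE]. ROWS is JSON, a list of rows, each an object of numbers: "dx", "dy", "dz": the shift along the tool's x, y, z in cm; "wx", "wy", "wz": the turn, a rotation vector about the tool's x, y, z in degrees. In form: [{"dx": .., "dy": .., "dz": .., "wx": .., "wy": .., "wz": ..}, ...]. A call has 1 to 10 rows; each row shifts and turns the commanded pose from where the row before left it, along the tool's axes as they then stand; what a row does not reach is not made up. A row lasts 1/8 s, in which the tool goes at most 62.5 mm and 10.7 degrees, less where a joint would pass 70% of its speed; a pose out of reach is approached as far as the arm can. A call with a gripper value outside its range is refused whole. OPENING is the opening, from 0 (shut) to 1 (fully open), set as the call begins (- or left out, the last holds). The fingers move at their own pace and stop on an object; FORCE is the grip in N (left out, the last holds). Time passes only in rows, so rows that do not move let the fingers close. It gives the time, the measured TCP pose, the force, the opening and the grip force at its end, in the units of the state.
- sense(): the state, without advancing time (a new reading comes with each control period).
- eyes.snapshot(name): name is "scene" or "top" or "wrist"; returns the picture (480x640x3 uint8, red, green, blue); there is no depth.
- eyes.camera_params(name): a dict with "fx", "fy", "cx", "cy" (pixels), "rvec" (rotation vector, rad) and "tvec" (3), from world to camera coordinates, as OpenCV has them. Camera axes: x right, y down, z forward; pixel columns grow to the right and rows downward; lengths in m; the calibration is good to about 2 mm. The wrist camera is an equidistant fisheye: a pixel r from the principal point sees the ray r / f radians off the axis. A picture is of the moment at which its call begins: read the wrist's pose just before it. camera_params takes no time and is no camera call; for the wrist camera it gives the pose at the moment of the call.
- workorder.sign_off(): hands the job in; it is judged then, once.
The state is a dict: "t": time; "q": joint angles; "qd": joint speeds; "tau": joint torques, N m; "tcp_pos": TCP position; "tool_rot": TCP orientation; "force": force on the tool from outside, world axes, zero at the start; "ft_torque": the same for the moment, N m; "finger_gap": opening from 0.0 (shut) to 1.0 (fully open); "gripper_force": force on a finger pad.
Only numpy, scipy, OpenCV 4.12 (cv2) and the standard library are available. Lean on these libraries where they do the work, as an engineer would, in place of code of your own. Each camera call takes 0.05 s, during which the arm holds its last target. There are 200 camera calls.

TASK

The depth-stop pack of the press is finished with: take it down from its post piece by piece, and put the striker cap and each of the three stop collars away in the rack, each right way up, lying flat and fully seated in the one round nest that was turned to its own diameter. Do not disturb the marker pen and the hex key that lie beside the stand.

Things in the scene. Friction and masses are not known exactly. Their poses are not given: they have to be found in the camera images.
- striker_cap_mid (a point): dark steel striker cap, a cylinder 26 mm in diameter and 26 mm high, on top of the stack; this point is its centre, 13 mm above its underside; z up along its axis. Its blind bore (16 mm wide, 13 mm deep, from below) is slipped loosely 8 mm over the tip of the post: it lifts straight off. 0.06 to 0.13 kg
- collar_small_mid (a point): small plain steel stop collar, a ring 36 mm in outer diameter, 24 mm high, 17 mm bore, threaded loosely on the post directly below the cap (underside 57 mm above the table at the start); this point is its centre, 12 mm above its underside; z along its axis. 0.1 to 0.21 kg
- collar_medium_mid (a point): medium plain steel stop collar, a ring 46 mm in outer diameter, 20 mm high, 17 mm bore, on the post below the small one (underside 37 mm above the table at the start); this point is its centre, 10 mm above its underside; z along its axis. 0.15 to 0.31 kg
- collar_large_mid (a point): large plain steel stop collar, a ring 56 mm in outer diameter, 22 mm high, 17 mm bore, lowest on the post, underside 15 mm above the table; this point is its centre, 11 mm above its underside; z along its axis. 0.25 to 0.5 kg. It rests on the stand: a blue foot 96 mm square, 15 mm high, fixed to the table, with an upright post 14 mm thick whose tip is 89 mm above the table
- nest_cap_floor (a point): nest for the striker cap, the smallest recess: 31 mm in diameter, 5 mm deep. This point is the centre of the recess floor, 18 mm above the table; x across the row of nests, y along it, z up. Each nest is a grey metal block 72 mm square with a dark recess, its top 23 mm above the table. The four are fixed in a row, 74 mm apart, on a fixed plywood board 90 x 316 mm; their order varies from start to start
- nest_small_floor (a point): nest for the small collar: the same kind of block on the same rack, recess 41 mm in diameter and 5 mm deep; this point is the centre of its floor, axes as for the cap's nest. Whatever lies seated in a nest has only its lowest 5 mm below the block's top, so it must be held at least 7 mm above its underside to be set down
- nest_medium_floor (a point): nest for the medium collar: the same kind of block, recess 51 mm in diameter and 5 mm deep; this point is the centre of its floor, axes as for the cap's nest
- nest_large_floor (a point): nest for the large collar: the same kind of block, recess 61 mm in diameter and 5 mm deep; this point is the centre of its floor, axes as for the cap's nest
- marker_pen: white and black marker pen, 135 mm long, 17 mm thick, lying on the table about 0.1 m to the left (+y) of the stand, to be left alone; origin at its middle, on the table
- hex_key: small steel hex key, 89 x 30 mm, 8 mm thick, lying on the table about 0.1 m to the right (-y) of the stand, to be left alone; origin near its middle, on the table
Things that resemble listed ones, but are neither listed nor needed, are in the scene too. Leave any turquoise look-alike of the part that bears collar_large_mid alone.

How it is judged:
At the end, for the whole second after the job is handed in: The cap and the three collars each lie in the nest of their own size: centre within 5 mm of the nest's centre in plan, within 2.5 mm of the seated height, axis within 0.1 rad of upright (the cap with its bore still downward), and at rest (horizontal distance between striker_cap_mid and nest_cap_floor below 0.005 m and z of striker_cap_mid in the frame of nest_cap_floor between 0.0105 and 0.0155 m and angle between striker_cap_mid's own z axis and vertical below 0.1 rad and linear speed of each of striker_cap, collar_small, collar_medium, collar_large below 0.01 m/s and horizontal distance between collar_small_mid and nest_small_floor below 0.005 m and z of collar_small_mid in the frame of nest_small_floor between 0.0095 and 0.0145 m and angle between the z axis of collar_small_mid and the z axis of nest_small_floor, either way round below 0.1 rad and horizontal distance between collar_medium_mid and nest_medium_floor below 0.005 m and z of collar_medium_mid in the frame of nest_medium_floor between 0.0075 and 0.0125 m and angle between the z axis of collar_medium_mid and the z axis of nest_medium_floor, either way round below 0.1 rad and horizontal distance between collar_large_mid and nest_large_floor below 0.005 m and z of collar_large_mid in the frame of nest_large_floor between 0.0085 and 0.0135 m and angle between the z axis of collar_large_mid and the z axis of nest_large_floor, either way round below 0.1 rad); the robot touches nothing.
It fails at once if the marker pen is moved by more than 30 mm (distance of marker_pen from where it was at the start of the episode above 0.03 m).
It fails at once if the hex key is moved by more than 30 mm (distance of hex_key from where it was at the start of the episode above 0.03 m).
It also fails if it takes over 106 s, if anything falls off the work surface, if the arm or the gripper's body presses on something with over 40 N, if the wrist force passes 120 N, or if a joint passes its speed limit or range.

## Working session

There is one attempt and no reset: what is moved stays moved. The work goes in short steps, Python scripts to look and compute and a shell command to move; the robot and the scene stay as the last step left them, time stands still between calls to the robot, and variables do not carry over. Pictures are saved under pics/ and viewed, at most 14 in all, crops included, and the job is handed in when it is done.

```bash
mkdir -p pics; cat > h.py <<'E'
import numpy as np, cv2
from station import sense, eyes, workorder, manip
from scipy.spatial.transform import Rotation as R
def ray(P,u,v,fish=False):
    M=R.from_rotvec(np.ravel(P["rvec"])).as_matrix(); t=np.ravel(P["tvec"])
    x,y=(u-P["cx"])/P["fx"],(v-P["cy"])/P["fy"]
    if fish:
        r=np.hypot(x,y); d=np.array([x/r*np.sin(r),y/r*np.sin(r),np.cos(r)]) if r>1e-9 else np.array([0,0,1.])
    else: d=np.array([x,y,1.])
    return -M.T@t, M.T@d
def onplane(P,u,v,z,fish=False):
    o,d=ray(P,u,v,fish); return o+d*(z-o[2])/d[2]
def proj(P,X,fish=False):
    c=R.from_rotvec(np.ravel(P["rvec"])).apply(X)+np.ravel(P["tvec"])
    x,y=c[0]/c[2],c[1]/c[2]
    if fish:
        s=np.hypot(c[0],c[1]); th=np.arctan2(s,c[2]); x,y=c[0]/s*th,c[1]/s*th
    return P["fx"]*x+P["cx"],P["fy"]*y+P["cy"]
def save(n,im): cv2.imwrite("pics/"+n+".png",im[:,:,::-1])
E
python3 - <<'E'
from h import *
s=sense(); print(s["t"],s["tcp_pos"],s["tool_rot"],s["force"],s["finger_gap"])
for n in ("scene","top","wrist"):
    P=eyes.camera_params(n); im=eyes.snapshot(n); save(n+"0",im); np.save("pics/"+n+"0.npy",im)
    print(n,{k:np.round(v,3).tolist() for k,v in P.items()}, np.round(ray(P,P["cx"],P["cy"]),3).tolist())
E
```

```text
0.0 [0.19558083 0.59302953 0.3029307 ] [ 1.58740945e-01  9.87319675e-01 -1.01937945e-03 -3.63951518e-04] [ 0.19472487  0.54525421 -0.64266647] 0.9980768798723065
scene {'fx': 560.316, 'fy': 560.316, 'cx': 322.154, 'cy': 228.93, 'rvec': [1.736, -1.118, 0.7], 'tvec': [-0.435, 0.301, 0.551]} [[-0.155, -0.563, 0.493], [0.823, 0.394, -0.411]]
top {'fx': 437.973, 'fy': 437.973, 'cx': 316.316, 'cy': 234.898, 'rvec': [2.157, -2.128, 0.182], 'tvec': [-0.202, 0.627, 0.842]} [[0.488, -0.186, 0.934], [0.159, -0.008, -0.987]]
wrist {'fx': 371.648, 'fy': 371.648, 'cx': 317.312, 'cy': 241.833, 'rvec': [-2.334, -1.689, -0.259], 'tvec': [-0.625, -0.04, 0.38]} [[0.122, 0.618, 0.373], [0.286, -0.096, -0.953]]
```

View pics/scene0.png

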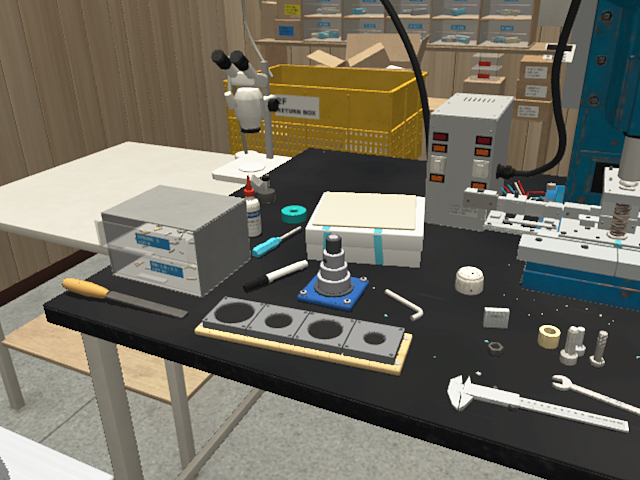

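View pics/top0.png

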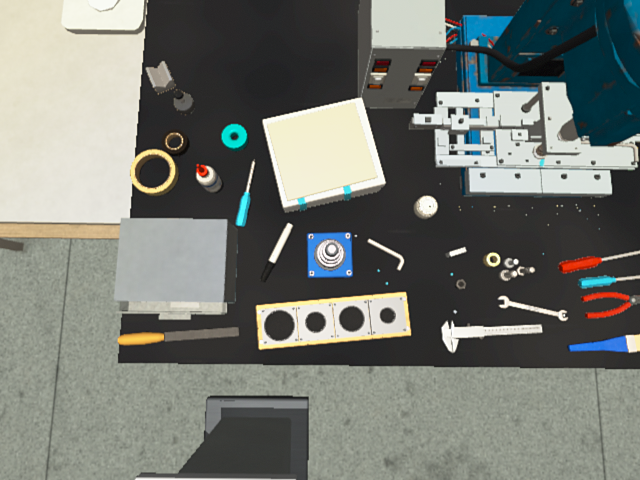

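The scene view shows the stack on the blue foot at about (333,270). The rack in front has its recesses at (235,312), (279,320), (326,329) and (381,338). The top view shows the stack at (330,250), with recesses, from +y to −y, large (279,325), small (316,321), medium (352,318) and cap (388,316). The pen is at (278,250) and the hex key at (388,252).

Possible confusions:
- **Stand and rings:** turquoise ring (234,136), tape ring (153,172), dark ring (175,142), brass ring (492,259). I choose the blue stand at (330,250).
- **Nests:** the four recesses differ only in size, so I choose by diameter.

```bash
cat > m1.py <<'E'
from h import *
im=np.load("pics/top0.npy"); P=eyes.camera_params("top")
g=cv2.cvtColor(im,cv2.COLOR_RGB2GRAY); hsv=cv2.cvtColor(im,cv2.COLOR_RGB2HSV)
# nests: dark blobs inside rack
m=np.zeros_like(g); m[292:350,256:412]=(g[292:350,256:412]<95)*255
cs,_=cv2.findContours(m,cv2.RETR_LIST,cv2.CHAIN_APPROX_NONE)
for c in cs:
    if cv2.contourArea(c)>100:
        (u,v),(a,b),_=cv2.fitEllipse(c)
        if max(a,b)<50 and 0.75<a/b:
            p=onplane(P,u,v,.023); q=onplane(P,u+(a+b)/4,v,.023); print("nest",round(u,1),round(v,1),p.round(4),"d",2*np.linalg.norm(p-q).round(4))
# plywood/rack angle
m=cv2.inRange(hsv,(15,40,120),(35,255,255)); m[:285]=0;m[355:]=0;m[:,:250]=0;m[:,420:]=0
r=cv2.minAreaRect(cv2.findNonZero(m)); B=cv2.boxPoints(r); print("rack",[onplane(P,*b,.01).round(3).tolist() for b in B])
m=cv2.inRange(hsv,(100,120,60),(125,255,255)); m[:225]=0;m[290:]=0;m[:,:295]=0;m[:,365:]=0
B=cv2.boxPoints(cv2.minAreaRect(cv2.findNonZero(m))); X=np.array([onplane(P,*b,.015) for b in B]); print("foot",X.round(3).tolist(),X.mean(0).round(4))
print("cap proj at foot centre",proj(P,[*X.mean(0)[:2],.107]))
for n,uv in dict(pen=(278,250),penA=(291,225),penB=(264,279),hexA=(370,240),hexB=(402,268),hexC=(403,258),boxA=(285,209),boxB=(384,184)).items(): print(n,onplane(P,*uv,.0).round(3))
c=cv2.resize(im[215:355,240:420],None,fx=4,fy=4,interpolation=cv2.INTER_CUBIC); save("crop1",c)
E
python3 m1.py
```

```text
nest 315.2 321.7 [ 0.4552 -0.1936  0.023 ] d 0.0374
nest 279.0 325.1 [ 0.4475 -0.12    0.023 ] d 0.0576
nest 386.9 315.1 [ 0.4702 -0.3403  0.023 ] d 0.0286
nest 351.2 318.4 [ 0.4626 -0.2672  0.023 ] d 0.0478
rack [[0.488, -0.066, 0.01], [0.521, -0.385, 0.01], [0.429, -0.391, 0.01], [0.397, -0.078, 0.01]]
foot [[0.642, -0.172, 0.015], [0.643, -0.27, 0.015], [0.548, -0.27, 0.015], [0.546, -0.173, 0.015]] [ 0.5948 -0.221   0.015 ]
cap proj at foot centre (np.float64(330.9110062253499), np.float64(248.74262446725388))
pen [ 0.604 -0.112  0.   ]
penA [ 0.659 -0.139  0.   ]
penB [ 0.542 -0.084  0.   ]
hexA [ 0.629 -0.31   0.   ]
hexB [ 0.569 -0.378  0.   ]
hexC [ 0.591 -0.38   0.   ]
boxA [ 0.694 -0.125  0.   ]
boxB [ 0.754 -0.342  0.   ]
```

```bash
ls pics
```

```text
crop1.png
scene0.npy
scene0.png
top0.npy
top0.png
wrist0.npy
wrist0.png
```

View pics/crop1.png

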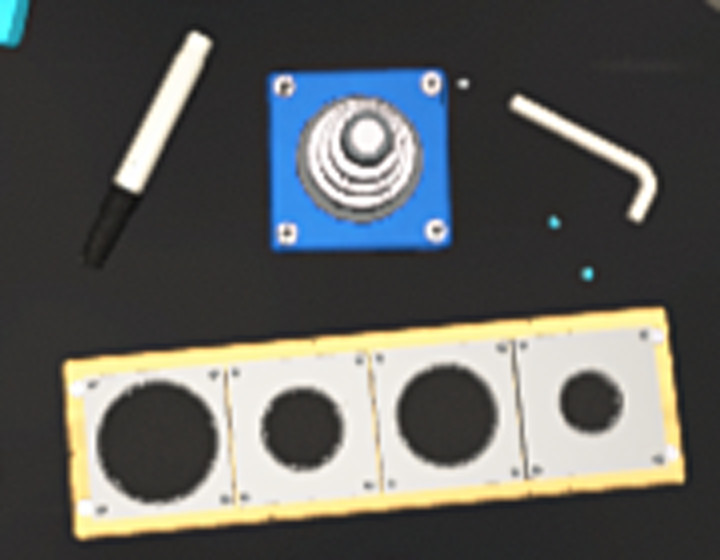

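```bash
python3 - <<'E'
from h import *
print(manip.tips_ahead,[x for x in dir(manip) if x[0]!='_'])
im=np.load("pics/scene0.npy"); P=eyes.camera_params("scene"); g=cv2.cvtColor(im,cv2.COLOR_RGB2GRAY)
for y,n in ((.1936,''),): pass
m=np.zeros_like(g); m[290:370,195:415]=(g[290:370,195:415]<95)*255
cs,_=cv2.findContours(m,cv2.RETR_LIST,cv2.CHAIN_APPROX_NONE)
for c in cs:
    if 100<cv2.contourArea(c)<3000:
        (u,v),(a,b),_=cv2.fitEllipse(c); print(round(u),round(v),onplane(P,u,v,.023).round(4))
print("cap top proj",proj(P,[.595,-.221,.107]),"cap foot",proj(P,[.595,-.221,.081]))
E
python3 -m inch '[{"dz":-1},{"dx":-4,"dy":-4},{"dx":-4,"dy":-4},{"dx":-4,"dy":-4},{"dx":-4,"dy":-4},{"dx":-4,"dy":-4},{"dx":-4,"dy":-4},{"dx":-4,"dy":-4},{"dx":-4,"dy":-4},{"dx":-4,"dy":-4}]' 1 40
python3 -m inch '[{"dx":-4,"dy":-4},{"dx":-4,"dy":-4},{"dx":-4,"dy":-4},{"dx":-4,"dy":-4},{"dx":-4,"dy":-4},{"dx":-4,"dy":-4},{"dx":-3.4,"dy":-4.8},{"wz":9.4},{"wz":9.4},{"wz":9.4}]'
python3 -m inch '[{"wz":9.4},{"wz":9.4},{"wz":9.4},{"wz":9.5},{}]'
python3 -c "
from h import *
s=sense(); print(s['t'],s['tcp_pos'],s['q'],R.from_quat(s['tool_rot']).as_matrix().round(3))
P=eyes.camera_params('wrist'); im=eyes.snapshot('wrist'); save('w1',im); np.save('pics/w1.npy',im)
for z in (.107,.083,.015): print(proj(P,[.595,-.221,z],True))"
```

```text
0.0726 ['PlanningError', 'tips_ahead']
374 338 [ 0.4721 -0.3411  0.023 ]
325 329 [ 0.4642 -0.2674  0.023 ]
278 321 [ 0.4568 -0.1937  0.023 ]
234 312 [ 0.4489 -0.1202  0.023 ]
407 295 [ 0.6054 -0.3478  0.023 ]
cap top proj (np.float64(331.8310930273576), np.float64(236.89026007856634)) cap foot (np.float64(332.0077246780194), np.float64(251.2269810153287))
0.15 [0.19567886 0.59311909 0.30314934] [ 1.07345977e+00  5.28260275e-01  1.43362144e+00 -2.18601920e-05
  1.18140362e+00 -1.78459744e-01] [[-0.95   0.313 -0.001]
 [ 0.313  0.95  -0.001]
 [ 0.    -0.002 -1.   ]]
(np.float64(21.645985813940115), np.float64(514.1014179254555))
(np.float64(26.155588696617258), np.float64(506.70991705941447))
(np.float64(38.76277565606398), np.float64(486.45971431002783))invalid input at $[0]: expected keys dx, dy, dz, wx, wy, wz
invalid input at $[0]: expected keys dx, dy, dz, wx, wy, wz
invalid input at $[0]: expected keys dx, dy, dz, wx, wy, wz
```

The crop shows the blue foot with the stepped stack at (360,150). The recesses by size are large (158,440), small (302,427), medium (447,415) and cap (590,402). The move tool refused those rows because it wants all six keys in every row.

```bash
python3 -m inch '[{"dx":0,"dy":0,"dz":-1,"wx":0,"wy":0,"wz":0},{"dx":-4,"dy":-4,"dz":0,"wx":0,"wy":0,"wz":0},{"dx":-4,"dy":-4,"dz":0,"wx":0,"wy":0,"wz":0},{"dx":-4,"dy":-4,"dz":0,"wx":0,"wy":0,"wz":0},{"dx":-4,"dy":-4,"dz":0,"wx":0,"wy":0,"wz":0},{"dx":-4,"dy":-4,"dz":0,"wx":0,"wy":0,"wz":0},{"dx":-4,"dy":-4,"dz":0,"wx":0,"wy":0,"wz":0},{"dx":-4,"dy":-4,"dz":0,"wx":0,"wy":0,"wz":0},{"dx":-4,"dy":-4,"dz":0,"wx":0,"wy":0,"wz":0},{"dx":-4,"dy":-4,"dz":0,"wx":0,"wy":0,"wz":0}]' 1 40
python3 -m inch '[{"dx":-4,"dy":-4,"dz":0,"wx":0,"wy":0,"wz":0},{"dx":-4,"dy":-4,"dz":0,"wx":0,"wy":0,"wz":0},{"dx":-4,"dy":-4,"dz":0,"wx":0,"wy":0,"wz":0},{"dx":-4,"dy":-4,"dz":0,"wx":0,"wy":0,"wz":0},{"dx":-4,"dy":-4,"dz":0,"wx":0,"wy":0,"wz":0},{"dx":-4,"dy":-4,"dz":0,"wx":0,"wy":0,"wz":0},{"dx":-3.4,"dy":-4.8,"dz":0,"wx":0,"wy":0,"wz":0},{"dx":0,"dy":0,"dz":0,"wx":0,"wy":0,"wz":9.4},{"dx":0,"dy":0,"dz":0,"wx":0,"wy":0,"wz":9.4},{"dx":0,"dy":0,"dz":0,"wx":0,"wy":0,"wz":9.4}]'
python3 -m inch '[{"dx":0,"dy":0,"dz":0,"wx":0,"wy":0,"wz":9.4},{"dx":0,"dy":0,"dz":0,"wx":0,"wy":0,"wz":9.4},{"dx":0,"dy":0,"dz":0,"wx":0,"wy":0,"wz":9.4},{"dx":0,"dy":0,"dz":0,"wx":0,"wy":0,"wz":9.5},{"dx":0,"dy":0,"dz":0,"wx":0,"wy":0,"wz":0}]'
python3 -c "
from h import *
s=sense(); print(s['t'],s['tcp_pos'],s['q'].round(3),R.from_quat(s['tool_rot']).as_matrix().round(3))
P=eyes.camera_params('wrist'); im=eyes.snapshot('wrist'); save('w1',im); np.save('pics/w1.npy',im)
for z in (.107,.083,.015): print(np.round(proj(P,[.595,-.221,z],True)))"
```

```text
t: 1.45
tcp_pos: [0.426, 0.1371, 0.3149]
tool_rot: [0.159, 0.987, 0.0, 0.001]
force: [0.9, 0.8, -0.1]
finger_gap: 1.0
gripper_force: 0.0
t: 2.7
tcp_pos: [0.5949, -0.221, 0.3145]
tool_rot: [0.397, 0.918, -0.0, 0.0]
force: [0.3, -0.2, -0.6]
finger_gap: 1.001
gripper_force: 0.0
t: 3.32
tcp_pos: [0.595, -0.2206, 0.3146]
tool_rot: [0.669, 0.743, 0.0, 0.0]
force: [-0.3, -0.1, 0.6]
finger_gap: 0.999
gripper_force: 0.0
3.325 [ 0.59495359 -0.22064146  0.31459353] [-0.531  0.529  1.396 -0.     1.215 -0.635] [[-0.104  0.995  0.001]
 [ 0.995  0.104 -0.   ]
 [-0.001  0.001 -1.   ]]
[317. 230.]
[317. 222.]
[317. 205.]
```

View pics/w1.png

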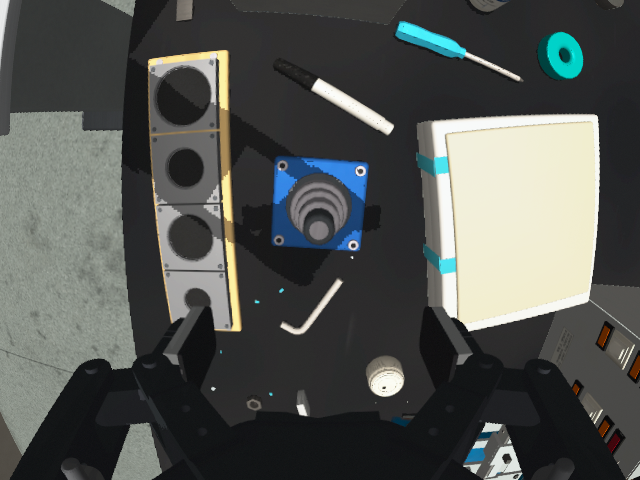

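The wrist view shows the cap top at about (318,230), where I predicted (317,230), so the stack position is confirmed. The nests run, from top to bottom of the picture, large, small, medium, cap. I'll descend on the cap and grip it.

```bash
python3 -m inch '[{"dx":0,"dy":0,"dz":4,"wx":0,"wy":0,"wz":0},{"dx":0,"dy":0,"dz":5,"wx":0,"wy":0,"wz":0},{"dx":0,"dy":0,"dz":3,"wx":0,"wy":0,"wz":0},{"dx":0,"dy":0,"dz":2,"wx":0,"wy":0,"wz":0},{"dx":0,"dy":0,"dz":1.3,"wx":0,"wy":0,"wz":0},{"dx":0,"dy":0,"dz":0,"wx":0,"wy":0,"wz":0}]' 0.65
python3 -c "
from h import *
s=sense(); print(s['tcp_pos'])
im=eyes.snapshot('scene'); save('s1',cv2.resize(im[180:330,250:420],None,fx=4,fy=4))"
python3 -m inch '[{"dx":0,"dy":0,"dz":0,"wx":0,"wy":0,"wz":0},{"dx":0,"dy":0,"dz":0,"wx":0,"wy":0,"wz":0},{"dx":0,"dy":0,"dz":0,"wx":0,"wy":0,"wz":0},{"dx":0,"dy":0,"dz":0,"wx":0,"wy":0,"wz":0},{"dx":0,"dy":0,"dz":0,"wx":0,"wy":0,"wz":0},{"dx":0,"dy":0,"dz":0,"wx":0,"wy":0,"wz":0}]' 0 60
```

```text
t: 4.12
tcp_pos: [0.5946, -0.2204, 0.1603]
tool_rot: [0.67, 0.743, -0.0, -0.001]
force: [-0.4, 0.3, 0.5]
finger_gap: 0.648
gripper_force: 0.0
[ 0.59457484 -0.22042318  0.16027374]
t: 4.92
tcp_pos: [0.5954, -0.2209, 0.1618]
tool_rot: [0.67, 0.742, 0.0, 0.001]
force: [0.3, 0.0, 6.2]
finger_gap: 0.271
gripper_force: 58.8
```

View pics/s1.png

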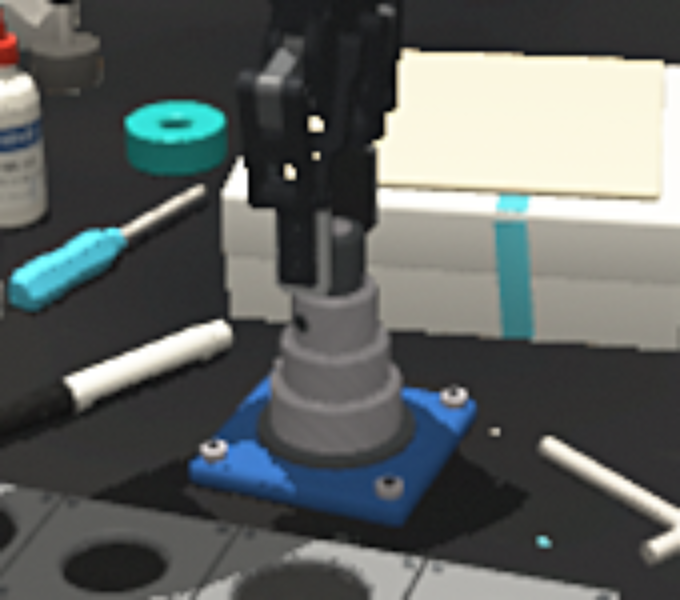

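```bash
python3 -m inch '[{"dx":0,"dy":0,"dz":-0.3,"wx":0,"wy":0,"wz":0},{"dx":0,"dy":0,"dz":-0.7,"wx":0,"wy":0,"wz":0},{"dx":0,"dy":0,"dz":-2,"wx":0,"wy":0,"wz":0},{"dx":0,"dy":0,"dz":-3,"wx":0,"wy":0,"wz":0},{"dx":0,"dy":0,"dz":0,"wx":0,"wy":0,"wz":0},{"dx":0,"dy":0,"dz":0,"wx":0,"wy":0,"wz":0}]'
python3 -c "
from h import *
s=sense(); print(s['tcp_pos'],s['force'])
P=eyes.camera_params('wrist'); im=eyes.snapshot('wrist'); save('w2',im)
p=s['tcp_pos']
for z in (.0735,.0465): print(np.round(proj(P,[p[0],p[1],p[2]-z],True)))"
```

```text
t: 5.68
tcp_pos: [0.594, -0.2201, 0.22]
tool_rot: [0.67, 0.742, -0.0, -0.001]
force: [0.3, 1.2, -2.7]
finger_gap: 0.28
gripper_force: 59.1
[ 0.59398412 -0.22013027  0.22001438] [ 0.320667    1.20772642 -2.70975363]
[317. 312.]
[317. 346.]
```

View pics/w2.png

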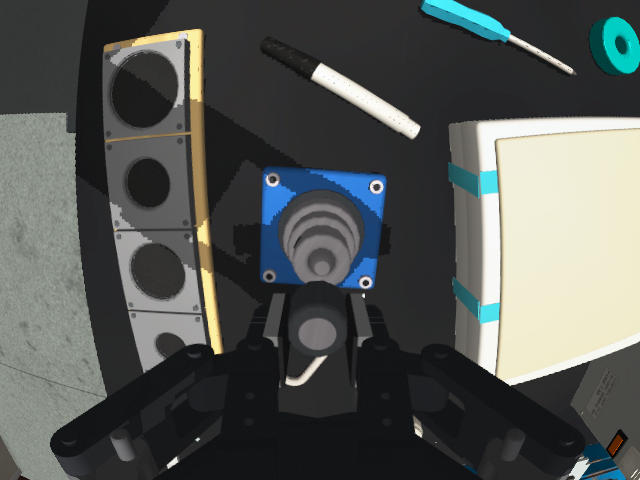

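The cap is held, with its top at (318,333), and the post tip is free at (320,262). Next I measure the nests from this same wrist picture.

```bash
python3 - <<'E'
from h import *
im=cv2.imread("pics/w2.png"); P=eyes.camera_params("wrist"); g=cv2.cvtColor(im,cv2.COLOR_BGR2GRAY)
for (u0,v0,r) in ((144,89,46),(148,183,30),(158,271,36)):
    for th in (50,60,70):
        m=np.zeros_like(g); cv2.circle(m,(u0,v0),r,255,-1); m[g>=th]=0
        cs,_=cv2.findContours(m,cv2.RETR_EXTERNAL,cv2.CHAIN_APPROX_NONE); c=max(cs,key=cv2.contourArea)
        c=cv2.convexHull(c)[:,0,:]
        X=np.array([onplane(P,*p,.023,True)[:2] for p in c])
        (x,y),rad=cv2.minEnclosingCircle(X.astype(np.float32)); A=np.c_[2*X,np.ones(len(X))]; s=np.linalg.lstsq(A,(X**2).sum(1),rcond=None)[0]
        print(u0,th,"fit",s[:2].round(4),"d",round(2*np.sqrt(s[2]+s[0]**2+s[1]**2),4),"mec",round(x,4),round(y,4),round(2*rad,4))
E
```

```text
144 50 fit [ 0.4497 -0.1197] d 0.0585 mec 0.4497 -0.1197 0.0599
144 60 fit [ 0.4493 -0.1197] d 0.0597 mec 0.4493 -0.1199 0.0606
144 70 fit [ 0.4492 -0.1198] d 0.0603 mec 0.4488 -0.1201 0.0614
148 50 fit [ 0.4576 -0.1924] d 0.0388 mec 0.4572 -0.1925 0.0399
148 60 fit [ 0.4571 -0.1925] d 0.0401 mec 0.4571 -0.1926 0.0409
148 70 fit [ 0.4569 -0.1926] d 0.041 mec 0.457 -0.1926 0.0413
158 50 fit [ 0.4535 -0.265 ] d 0.028 mec 0.4501 -0.266 0.0319
158 60 fit [ 0.4647 -0.2655] d 0.0489 mec 0.4646 -0.2654 0.0499
158 70 fit [ 0.4648 -0.2655] d 0.0496 mec 0.4645 -0.2654 0.0503
```

```bash
python3 -m inch '[{"dx":-2.1,"dy":-2.7,"dz":0,"wx":0,"wy":0,"wz":0},{"dx":-2.8,"dy":-3.6,"dz":0,"wx":0,"wy":0,"wz":0},{"dx":-2.8,"dy":-3.6,"dz":0,"wx":0,"wy":0,"wz":0},{"dx":-2.9,"dy":-3.6,"dz":1,"wx":0,"wy":0,"wz":0},{"dx":0,"dy":0,"dz":4,"wx":0,"wy":0,"wz":0},{"dx":0,"dy":0,"dz":3,"wx":0,"wy":0,"wz":0},{"dx":0,"dy":0,"dz":1.6,"wx":0,"wy":0,"wz":0},{"dx":0,"dy":0,"dz":0,"wx":0,"wy":0,"wz":0},{"dx":0,"dy":0,"dz":0,"wx":0,"wy":0,"wz":0}]'
python3 -c "
from h import *
s=sense(); print(s['tcp_pos'],s['force'])
P=eyes.camera_params('wrist'); im=eyes.snapshot('wrist'); save('w3',im)
p=s['tcp_pos']
print(np.round(proj(P,[p[0],p[1],p[2]-.0545],True)),np.round(proj(P,[p[0],p[1],p[2]-.0805],True)),np.round(proj(P,[.472,-.340,.023],True)))"
```

```text
t: 6.85
tcp_pos: [0.4718, -0.34, 0.1256]
tool_rot: [0.67, 0.742, -0.0, 0.001]
force: [-0.4, 0.4, -1.0]
finger_gap: 0.272
gripper_force: 59.2
[ 0.47184793 -0.33996425  0.12555976] [-0.44012671  0.39624388 -1.04118954]
[317. 335.] [317. 305.] [317. 285.]
```

View pics/w3.png

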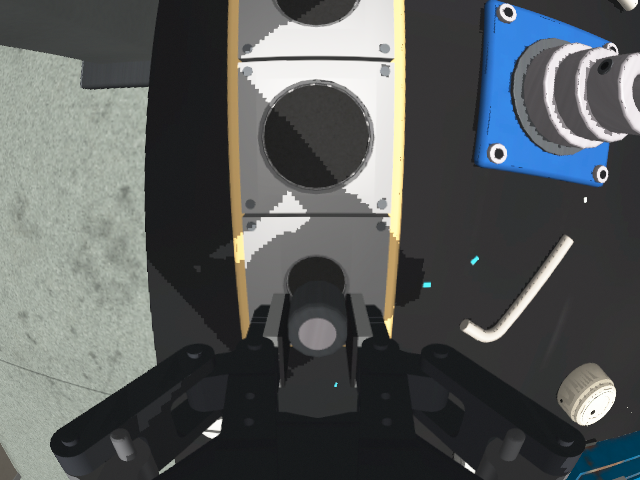

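The recess spans columns 287–346 with its upper edge at row 256, which matches a centre of (317,285). The cap top is at (318,334), as predicted. I'll lower it and release.

```bash
python3 -m inch '[{"dx":0,"dy":0,"dz":1.2,"wx":0,"wy":0,"wz":0},{"dx":0,"dy":0,"dz":0.7,"wx":0,"wy":0,"wz":0},{"dx":0,"dy":0,"dz":0.4,"wx":0,"wy":0,"wz":0},{"dx":0,"dy":0,"dz":0.25,"wx":0,"wy":0,"wz":0},{"dx":0,"dy":0,"dz":0.15,"wx":0,"wy":0,"wz":0},{"dx":0,"dy":0,"dz":0,"wx":0,"wy":0,"wz":0}]'
python3 -m inch '[{"dx":0,"dy":0,"dz":0,"wx":0,"wy":0,"wz":0},{"dx":0,"dy":0,"dz":0,"wx":0,"wy":0,"wz":0},{"dx":0,"dy":0,"dz":0,"wx":0,"wy":0,"wz":0},{"dx":0,"dy":0,"dz":-1,"wx":0,"wy":0,"wz":0},{"dx":0,"dy":0,"dz":-3,"wx":0,"wy":0,"wz":0},{"dx":0,"dy":0,"dz":-4,"wx":0,"wy":0,"wz":0},{"dx":0,"dy":0,"dz":-2,"wx":0,"wy":0,"wz":0},{"dx":0,"dy":0,"dz":0,"wx":0,"wy":0,"wz":0}]' 0.65
python3 -c "
from h import *
s=sense(); print(s['tcp_pos'],s['force'])
P=eyes.camera_params('wrist'); im=eyes.snapshot('wrist'); 
u,v=map(int,proj(P,[.472,-.340,.044],True)); print(u,v,np.round(proj(P,[.472,-.340,.023],True)))
save('w4',cv2.resize(im[v-80:v+80,u-100:u+100],None,fx=3,fy=3))"
```

```text
t: 7.65
tcp_pos: [0.4712, -0.3396, 0.1003]
tool_rot: [0.67, 0.742, -0.0, 0.0]
force: [-2.2, 3.4, 15.6]
finger_gap: 0.278
gripper_force: 61.0
t: 8.65
tcp_pos: [0.472, -0.3405, 0.2]
tool_rot: [0.67, 0.742, -0.0, 0.002]
force: [0.2, -0.3, 0.5]
finger_gap: 0.65
gripper_force: 0.0
[ 0.47203387 -0.34047102  0.20002299] [ 0.17062312 -0.32925226  0.54669809]
316 249 [316. 240.]
```

View pics/w4.png

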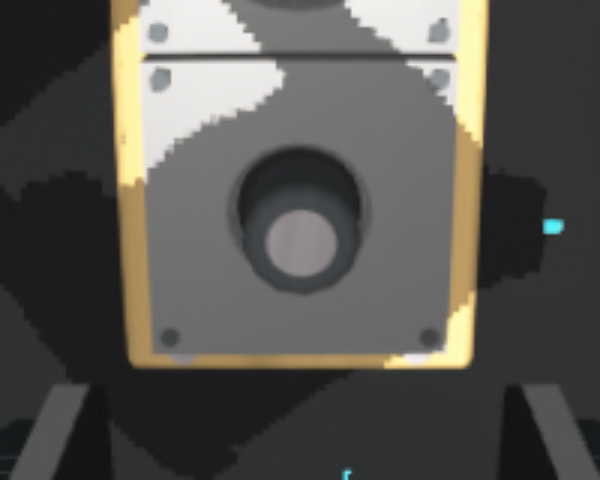

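The cap is centred in its nest: the cap spans columns 243–360 of the crop and the recess 229–371. Next is the small collar.

```bash
python3 -m inch '[{"dx":2.1,"dy":2.7,"dz":0,"wx":0,"wy":0,"wz":0},{"dx":2.8,"dy":3.6,"dz":0,"wx":0,"wy":0,"wz":0},{"dx":2.8,"dy":3.6,"dz":0,"wx":0,"wy":0,"wz":0},{"dx":2.9,"dy":3.6,"dz":0,"wx":0,"wy":0,"wz":0},{"dx":0,"dy":0,"dz":0,"wx":0,"wy":0,"wz":0},{"dx":0,"dy":0,"dz":2,"wx":0,"wy":0,"wz":0},{"dx":0,"dy":0,"dz":2,"wx":0,"wy":0,"wz":0},{"dx":0,"dy":0,"dz":1.5,"wx":0,"wy":0,"wz":0},{"dx":0,"dy":0,"dz":0.8,"wx":0,"wy":0,"wz":0},{"dx":0,"dy":0,"dz":0,"wx":0,"wy":0,"wz":0}]' 0.7
python3 -m inch '[{"dx":0,"dy":0,"dz":0,"wx":0,"wy":0,"wz":0},{"dx":0,"dy":0,"dz":0,"wx":0,"wy":0,"wz":0},{"dx":0,"dy":0,"dz":0,"wx":0,"wy":0,"wz":0},{"dx":0,"dy":0,"dz":0,"wx":0,"wy":0,"wz":0},{"dx":0,"dy":0,"dz":0,"wx":0,"wy":0,"wz":0}]' 0 60
python3 -m inch '[{"dx":0,"dy":0,"dz":-0.3,"wx":0,"wy":0,"wz":0},{"dx":0,"dy":0,"dz":-0.7,"wx":0,"wy":0,"wz":0},{"dx":0,"dy":0,"dz":-2,"wx":0,"wy":0,"wz":0},{"dx":0,"dy":0,"dz":-3,"wx":0,"wy":0,"wz":0},{"dx":0,"dy":0,"dz":-2,"wx":0,"wy":0,"wz":0},{"dx":0,"dy":0,"dz":0,"wx":0,"wy":0,"wz":0},{"dx":0,"dy":0,"dz":0,"wx":0,"wy":0,"wz":0}]'
```

```text
t: 9.95
tcp_pos: [0.5943, -0.2207, 0.1341]
tool_rot: [0.67, 0.742, -0.0, -0.001]
force: [0.2, 0.4, 0.5]
finger_gap: 0.699
gripper_force: 0.0
t: 10.58
tcp_pos: [0.5955, -0.2209, 0.1358]
tool_rot: [0.67, 0.742, 0.0, 0.001]
force: [0.9, -0.2, 4.7]
finger_gap: 0.396
gripper_force: 59.7
t: 11.45
tcp_pos: [0.5937, -0.22, 0.2138]
tool_rot: [0.67, 0.742, -0.0, -0.002]
force: [-0.0, -0.6, -2.4]
finger_gap: 0.386
gripper_force: 61.4
```

```bash
python3 -m inch '[{"dx":0.8,"dy":-2.6,"dz":0,"wx":0,"wy":0,"wz":0},{"dx":1.1,"dy":-3.6,"dz":0,"wx":0,"wy":0,"wz":0},{"dx":1.1,"dy":-3.6,"dz":0,"wx":0,"wy":0,"wz":0},{"dx":1.2,"dy":-3.6,"dz":1,"wx":0,"wy":0,"wz":0},{"dx":0,"dy":0,"dz":4,"wx":0,"wy":0,"wz":0},{"dx":0,"dy":0,"dz":3,"wx":0,"wy":0,"wz":0},{"dx":0,"dy":0,"dz":1.4,"wx":0,"wy":0,"wz":0},{"dx":0,"dy":0,"dz":0,"wx":0,"wy":0,"wz":0},{"dx":0,"dy":0,"dz":0,"wx":0,"wy":0,"wz":0}]'
python3 -c "
from h import *
s=sense(); print(s['tcp_pos'],s['force'])
P=eyes.camera_params('wrist'); im=eyes.snapshot('wrist'); save('w5',im)
p=s['tcp_pos']
print(np.round(proj(P,[p[0],p[1],p[2]-.055],True)),np.round(proj(P,[.457,-.193,.023],True)),np.round(proj(P,[.457-.00211,-.193+.0204,.023],True)))"
```

```text
t: 12.58
tcp_pos: [0.4577, -0.1926, 0.1214]
tool_rot: [0.67, 0.742, 0.0, 0.001]
force: [0.1, -0.1, -1.5]
finger_gap: 0.392
gripper_force: 61.4
[ 0.45765713 -0.19262426  0.12140897] [ 0.1205219  -0.07591063 -1.48336393]
[317. 334.] [315. 289.] [315. 250.]
```

View pics/w5.png

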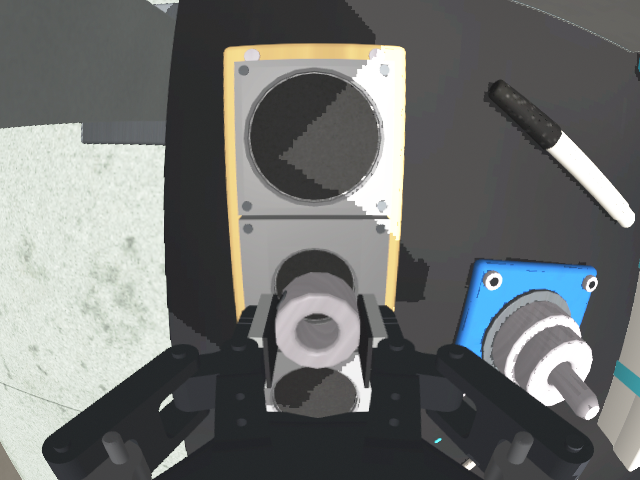

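The recess spans columns 274–356 with its upper edge at row 249, as predicted. The collar's bore is at (319,331), about 1 mm off, so I nudge and lower.

```bash
python3 -m inch '[{"dx":-0.06,"dy":-0.06,"dz":1,"wx":0,"wy":0,"wz":0},{"dx":0,"dy":0,"dz":0.6,"wx":0,"wy":0,"wz":0},{"dx":0,"dy":0,"dz":0.4,"wx":0,"wy":0,"wz":0},{"dx":0,"dy":0,"dz":0.25,"wx":0,"wy":0,"wz":0},{"dx":0,"dy":0,"dz":0.15,"wx":0,"wy":0,"wz":0},{"dx":0,"dy":0,"dz":0,"wx":0,"wy":0,"wz":0}]'
python3 -m inch '[{"dx":0,"dy":0,"dz":0,"wx":0,"wy":0,"wz":0},{"dx":0,"dy":0,"dz":0,"wx":0,"wy":0,"wz":0},{"dx":0,"dy":0,"dz":0,"wx":0,"wy":0,"wz":0},{"dx":0,"dy":0,"dz":-1,"wx":0,"wy":0,"wz":0},{"dx":0,"dy":0,"dz":-3,"wx":0,"wy":0,"wz":0},{"dx":0,"dy":0,"dz":-4,"wx":0,"wy":0,"wz":0},{"dx":0,"dy":0,"dz":-2,"wx":0,"wy":0,"wz":0},{"dx":0,"dy":0,"dz":0,"wx":0,"wy":0,"wz":0}]' 0.72
python3 -c "
from h import *
s=sense(); print(s['tcp_pos'],s['force'])
P=eyes.camera_params('wrist'); im=eyes.snapshot('wrist'); 
u,v=map(int,proj(P,[.457,-.193,.042],True)); print(u,v,np.round(proj(P,[.457,-.193,.023],True)))
a=cv2.resize(im[v-80:v+80,u-100:u+100],None,fx=2,fy=2)
P=eyes.camera_params('scene'); im=eyes.snapshot('scene'); u,v=map(int,proj(P,[.46,-.25,.04],True*0)); 
b=cv2.resize(im[v-60:v+60,u-95:u+95],None,fx=2.5,fy=2.5); b=cv2.resize(b,(400,252))
save('w6',np.vstack([a,b]))"
```

```text
t: 13.38
tcp_pos: [0.4566, -0.193, 0.0978]
tool_rot: [0.67, 0.742, -0.0, 0.0]
force: [-1.4, -0.5, 6.6]
finger_gap: 0.393
gripper_force: 62.2
t: 14.38
tcp_pos: [0.4574, -0.1935, 0.1988]
tool_rot: [0.67, 0.742, 0.0, 0.002]
force: [-0.1, -0.2, -1.1]
finger_gap: 0.725
gripper_force: 0.0
[ 0.45743072 -0.19349928  0.19881708] [-0.13467167 -0.18141218 -1.09961969]
315 249 [316. 240.]
```

View pics/w6.png

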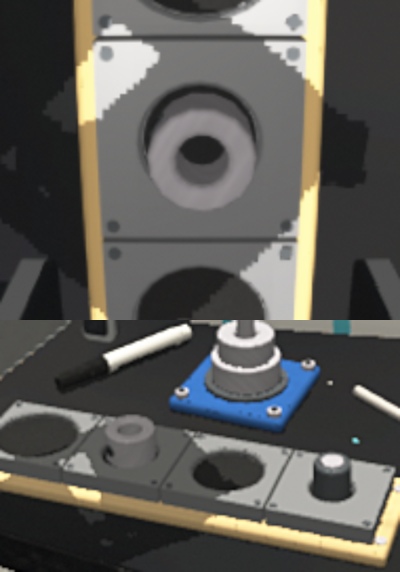

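Both parts stand upright in their nests: the small collar at (202,160) in the upper crop, and the cap at (333,478) in the scene crop. Next is the medium collar.

```bash
python3 -m inch '[{"dx":-0.8,"dy":2.6,"dz":0,"wx":0,"wy":0,"wz":0},{"dx":-1.1,"dy":3.6,"dz":0,"wx":0,"wy":0,"wz":0},{"dx":-1.1,"dy":3.6,"dz":0,"wx":0,"wy":0,"wz":0},{"dx":-1.2,"dy":3.65,"dz":0,"wx":0,"wy":0,"wz":0},{"dx":0,"dy":0,"dz":2,"wx":0,"wy":0,"wz":0},{"dx":0,"dy":0,"dz":3,"wx":0,"wy":0,"wz":0},{"dx":0,"dy":0,"dz":2,"wx":0,"wy":0,"wz":0},{"dx":0,"dy":0,"dz":1,"wx":0,"wy":0,"wz":0},{"dx":0,"dy":0,"dz":0.4,"wx":0,"wy":0,"wz":0},{"dx":0,"dy":0,"dz":0,"wx":0,"wy":0,"wz":0}]' 0.82
python3 -m inch '[{"dx":0,"dy":0,"dz":0,"wx":0,"wy":0,"wz":0},{"dx":0,"dy":0,"dz":0,"wx":0,"wy":0,"wz":0},{"dx":0,"dy":0,"dz":0,"wx":0,"wy":0,"wz":0},{"dx":0,"dy":0,"dz":0,"wx":0,"wy":0,"wz":0},{"dx":0,"dy":0,"dz":0,"wx":0,"wy":0,"wz":0}]' 0 60
python3 -m inch '[{"dx":0,"dy":0,"dz":-0.3,"wx":0,"wy":0,"wz":0},{"dx":0,"dy":0,"dz":-0.7,"wx":0,"wy":0,"wz":0},{"dx":0,"dy":0,"dz":-2,"wx":0,"wy":0,"wz":0},{"dx":0,"dy":0,"dz":-3,"wx":0,"wy":0,"wz":0},{"dx":0,"dy":0,"dz":-3,"wx":0,"wy":0,"wz":0},{"dx":0,"dy":0,"dz":-1,"wx":0,"wy":0,"wz":0},{"dx":0,"dy":0,"dz":0,"wx":0,"wy":0,"wz":0},{"dx":0,"dy":0,"dz":0,"wx":0,"wy":0,"wz":0}]'
```

```text
t: 15.72
tcp_pos: [0.595, -0.2214, 0.1132]
tool_rot: [0.67, 0.742, 0.0, 0.0]
force: [0.8, -0.4, 0.7]
finger_gap: 0.825
gripper_force: 0.0
t: 16.35
tcp_pos: [0.5952, -0.2215, 0.1141]
tool_rot: [0.67, 0.742, 0.0, 0.001]
force: [0.3, 0.5, 5.3]
finger_gap: 0.507
gripper_force: 60.5
t: 17.35
tcp_pos: [0.5939, -0.2207, 0.2118]
tool_rot: [0.67, 0.742, -0.0, -0.001]
force: [0.8, -0.3, -1.3]
finger_gap: 0.511
gripper_force: 62.7
```

```bash
python3 -m inch '[{"dx":-0.6,"dy":-2.65,"dz":0,"wx":0,"wy":0,"wz":0},{"dx":-0.8,"dy":-3.6,"dz":0,"wx":0,"wy":0,"wz":0},{"dx":-0.8,"dy":-3.6,"dz":0,"wx":0,"wy":0,"wz":0},{"dx":-0.9,"dy":-3.6,"dz":1,"wx":0,"wy":0,"wz":0},{"dx":0,"dy":0,"dz":4,"wx":0,"wy":0,"wz":0},{"dx":0,"dy":0,"dz":3,"wx":0,"wy":0,"wz":0},{"dx":0,"dy":0,"dz":1.4,"wx":0,"wy":0,"wz":0},{"dx":0,"dy":0,"dz":0,"wx":0,"wy":0,"wz":0},{"dx":0,"dy":0,"dz":0,"wx":0,"wy":0,"wz":0}]'
python3 -c "
from h import *
s=sense(); print(s['tcp_pos'],s['force'])
P=eyes.camera_params('wrist'); im=eyes.snapshot('wrist'); save('w7',im)
p=s['tcp_pos']
print(np.round(proj(P,[p[0],p[1],p[2]-.057],True)),np.round(proj(P,[.4645,-.2663,.023],True)),np.round(proj(P,[.4645-.00263,-.2663+.02536,.023],True)))"
```

```text
t: 18.48
tcp_pos: [0.4646, -0.2659, 0.1195]
tool_rot: [0.67, 0.742, -0.0, 0.001]
force: [-0.1, -0.3, -1.7]
finger_gap: 0.509
gripper_force: 62.7
[ 0.46464757 -0.26594159  0.11948771] [-0.13704399 -0.30300567 -1.72683305]
[317. 332.] [316. 291.] [316. 241.]
```

View pics/w7.png

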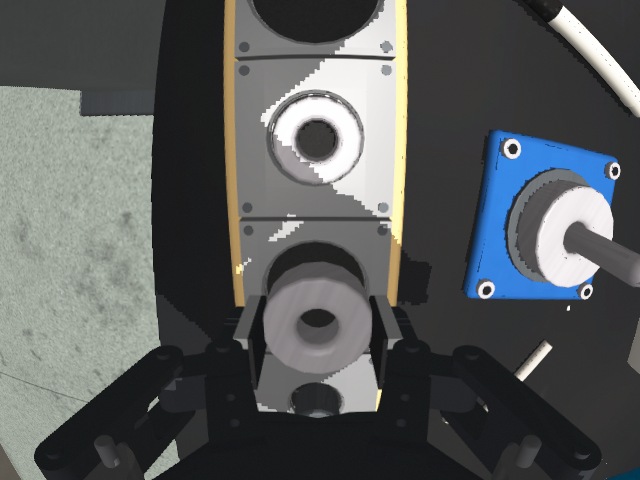

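The recess spans columns 265–367 with its upper edge at row 241, matching the prediction. The collar spans columns 263–372. I check its fore-aft offset in numbers.

```bash
python3 - <<'E'
from h import *
im=cv2.imread("pics/w7.png"); g=cv2.cvtColor(im,cv2.COLOR_BGR2GRAY)
print({r:int(g[r,314:321].mean()) for r in range(256,384,3)})
P=eyes.camera_params('wrist'); p=sense()['tcp_pos']; e=np.array([-.104,.995,0])
for n,h in (("top",.057),("bot",.077)):
    for r in (.023,.0085): print(n,r,[np.round(proj(P,p-[0,0,h]+s*r*e,True)[1],1) for s in (1,-1)])
E
```

```text
{256: 34, 259: 33, 262: 76, 265: 83, 268: 82, 271: 82, 274: 81, 277: 93, 280: 133, 283: 143, 286: 142, 289: 142, 292: 141, 295: 139, 298: 138, 301: 136, 304: 131, 307: 124, 310: 33, 313: 33, 316: 33, 319: 33, 322: 32, 325: 33, 328: 81, 331: 82, 334: 81, 337: 80, 340: 82, 343: 88, 346: 113, 349: 128, 352: 151, 355: 152, 358: 138, 361: 138, 364: 137, 367: 137, 370: 137, 373: 120, 376: 101, 379: 100, 382: 76}
top 0.023 [np.float64(278.7), np.float64(376.7)]
top 0.0085 [np.float64(313.0), np.float64(349.2)]
bot 0.023 [np.float64(260.0), np.float64(350.8)]
bot 0.0085 [np.float64(291.1), np.float64(324.7)]
```

```bash
python3 -m inch '[{"dx":-0.06,"dy":0,"dz":1,"wx":0,"wy":0,"wz":0},{"dx":0,"dy":0,"dz":0.6,"wx":0,"wy":0,"wz":0},{"dx":0,"dy":0,"dz":0.4,"wx":0,"wy":0,"wz":0},{"dx":0,"dy":0,"dz":0.25,"wx":0,"wy":0,"wz":0},{"dx":0,"dy":0,"dz":0.2,"wx":0,"wy":0,"wz":0},{"dx":0,"dy":0,"dz":0,"wx":0,"wy":0,"wz":0}]'
python3 -m inch '[{"dx":0,"dy":0,"dz":0,"wx":0,"wy":0,"wz":0},{"dx":0,"dy":0,"dz":0,"wx":0,"wy":0,"wz":0},{"dx":0,"dy":0,"dz":0,"wx":0,"wy":0,"wz":0},{"dx":0,"dy":0,"dz":-1,"wx":0,"wy":0,"wz":0},{"dx":0,"dy":0,"dz":-3,"wx":0,"wy":0,"wz":0},{"dx":0,"dy":0,"dz":-4,"wx":0,"wy":0,"wz":0},{"dx":0,"dy":0,"dz":-2,"wx":0,"wy":0,"wz":0},{"dx":0,"dy":0,"dz":0,"wx":0,"wy":0,"wz":0}]' 0.82
python3 -c "
from h import *
s=sense(); print(s['tcp_pos'],s['force'])
P=eyes.camera_params('wrist'); im=eyes.snapshot('wrist'); 
u,v=map(int,proj(P,[.4645,-.2663,.038],True)); print(u,v,np.round(proj(P,[.4645,-.2663,.023],True)))
a=cv2.resize(im[v-80:v+80,u-100:u+100],None,fx=2,fy=2)
P=eyes.camera_params('scene'); im=eyes.snapshot('scene'); u,v=map(int,proj(P,[.46,-.25,.04],True*0)); 
b=cv2.resize(im[v-60:v+60,u-95:u+95],None,fx=2.5,fy=2.5); b=cv2.resize(b,(400,252))
save('w8',np.vstack([a,b]))"
```

```text
t: 19.27
tcp_pos: [0.4641, -0.2662, 0.0956]
tool_rot: [0.67, 0.742, -0.0, 0.0]
force: [-0.7, 0.7, 7.9]
finger_gap: 0.508
gripper_force: 63.7
t: 20.27
tcp_pos: [0.4649, -0.2669, 0.1964]
tool_rot: [0.67, 0.742, 0.0, 0.002]
force: [0.4, 0.7, 0.3]
finger_gap: 0.822
gripper_force: 0.0
[ 0.46491627 -0.26685845  0.19641222] [0.3859756  0.74880157 0.32101783]
315 248 [316. 241.]
```

View pics/w8.png

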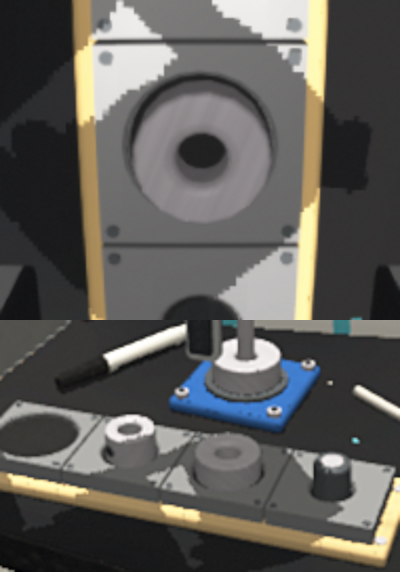

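The medium collar is seated and centred at (202,152), between ring edges at 133 and 270 in the crop. The cap and small collar are unchanged. Next is the large collar, keeping the gripper palm above the 89 mm post tip.

```bash
python3 -m inch '[{"dx":0.6,"dy":2.6,"dz":0,"wx":0,"wy":0,"wz":0},{"dx":0.8,"dy":3.6,"dz":0,"wx":0,"wy":0,"wz":0},{"dx":0.8,"dy":3.6,"dz":0,"wx":0,"wy":0,"wz":0},{"dx":0.95,"dy":3.6,"dz":0,"wx":0,"wy":0,"wz":0},{"dx":0,"dy":0,"dz":2,"wx":0,"wy":0,"wz":0},{"dx":0,"dy":0,"dz":4,"wx":0,"wy":0,"wz":0},{"dx":0,"dy":0,"dz":2,"wx":0,"wy":0,"wz":0},{"dx":0,"dy":0,"dz":1,"wx":0,"wy":0,"wz":0},{"dx":0,"dy":0,"dz":0.7,"wx":0,"wy":0,"wz":0},{"dx":0,"dy":0,"dz":0,"wx":0,"wy":0,"wz":0}]' 1
python3 -m inch '[{"dx":0,"dy":0,"dz":0.3,"wx":0,"wy":0,"wz":0},{"dx":0,"dy":0,"dz":0.2,"wx":0,"wy":0,"wz":0},{"dx":0,"dy":0,"dz":0,"wx":0,"wy":0,"wz":0}]'
python3 -m inch '[{"dx":0,"dy":0,"dz":0,"wx":0,"wy":0,"wz":0},{"dx":0,"dy":0,"dz":0,"wx":0,"wy":0,"wz":0},{"dx":0,"dy":0,"dz":0,"wx":0,"wy":0,"wz":0},{"dx":0,"dy":0,"dz":0,"wx":0,"wy":0,"wz":0},{"dx":0,"dy":0,"dz":0,"wx":0,"wy":0,"wz":0}]' 0 80
python3 -m inch '[{"dx":0,"dy":0,"dz":-0.3,"wx":0,"wy":0,"wz":0},{"dx":0,"dy":0,"dz":-0.7,"wx":0,"wy":0,"wz":0},{"dx":0,"dy":0,"dz":-1,"wx":0,"wy":0,"wz":0},{"dx":0,"dy":0,"dz":0,"wx":0,"wy":0,"wz":0},{"dx":0,"dy":0,"dz":0,"wx":0,"wy":0,"wz":0}]'
```

```text
t: 21.62
tcp_pos: [0.5944, -0.2216, 0.0976]
tool_rot: [0.67, 0.742, 0.0, 0.0]
force: [0.0, -0.5, 0.7]
finger_gap: 1.001
gripper_force: 0.0
t: 22.0
tcp_pos: [0.5943, -0.2213, 0.0926]
tool_rot: [0.67, 0.742, 0.0, 0.0]
force: [-0.3, 0.2, -0.2]
finger_gap: 0.997
gripper_force: 0.0
t: 22.62
tcp_pos: [0.5953, -0.2216, 0.0937]
tool_rot: [0.67, 0.742, 0.001, 0.001]
force: [-0.0, 1.1, 5.5]
finger_gap: 0.615
gripper_force: 83.1
t: 23.25
tcp_pos: [0.5945, -0.2215, 0.1129]
tool_rot: [0.67, 0.742, 0.0, 0.001]
force: [1.3, -0.2, -2.5]
finger_gap: 0.616
gripper_force: 85.3
```

```bash
python3 -m inch '[{"dx":0,"dy":0,"dz":-3,"wx":0,"wy":0,"wz":0},{"dx":0,"dy":0,"dz":-3,"wx":0,"wy":0,"wz":0},{"dx":0,"dy":0,"dz":-2.5,"wx":0,"wy":0,"wz":0},{"dx":2,"dy":-2.5,"dz":0,"wx":0,"wy":0,"wz":0},{"dx":2.8,"dy":-3.2,"dz":0,"wx":0,"wy":0,"wz":0},{"dx":2.8,"dy":-3.2,"dz":0,"wx":0,"wy":0,"wz":0},{"dx":2.8,"dy":-3.2,"dz":0,"wx":0,"wy":0,"wz":0},{"dx":1.2,"dy":-1.4,"dz":0,"wx":0,"wy":0,"wz":0},{"dx":0,"dy":0,"dz":3,"wx":0,"wy":0,"wz":0},{"dx":0,"dy":0,"dz":3,"wx":0,"wy":0,"wz":0}]'
python3 -m inch '[{"dx":0,"dy":0,"dz":1.7,"wx":0,"wy":0,"wz":0},{"dx":0,"dy":0,"dz":0,"wx":0,"wy":0,"wz":0},{"dx":0,"dy":0,"dz":0,"wx":0,"wy":0,"wz":0}]'
python3 - <<'E'
from h import *
s=sense(); p=s['tcp_pos']
P=eyes.camera_params('wrist'); im=eyes.snapshot('wrist'); save('w9',im); g=cv2.cvtColor(im,cv2.COLOR_RGB2GRAY)
e=np.array([-.104,.995,0]); n=np.array([.449,-.120,.023])
print("nest c, upper edge",np.round(proj(P,n,True)),np.round(proj(P,n+.0305*e,True)))
for r in (.028,.0085): print("top",r,[np.round(proj(P,p-[0,0,.0565]+k*r*e,True)[1],1) for k in (1,-1)],[np.round(proj(P,p-[0,0,.0565]+k*r*np.array([.995,.104,0]),True)[0],1) for k in (1,-1)])
print({r:int(g[r,314:321].mean()) for r in range(215,396,3)})
E
```

```text
t: 24.5
tcp_pos: [0.4472, -0.119, 0.1372]
tool_rot: [0.67, 0.742, -0.0, -0.001]
force: [0.6, -0.8, -3.8]
finger_gap: 0.612
gripper_force: 89.8
t: 24.88
tcp_pos: [0.448, -0.1195, 0.1208]
tool_rot: [0.67, 0.742, -0.0, -0.0]
force: [-0.2, -0.4, -3.3]
finger_gap: 0.615
gripper_force: 89.7
nest c, upper edge [319. 290.] [319. 231.]
top 0.028 [np.float64(267.0), np.float64(386.5)] [np.float64(387.0), np.float64(247.2)]
top 0.0085 [np.float64(313.9), np.float64(350.1)] [np.float64(338.5), np.float64(295.6)]
{215: 79, 218: 78, 221: 144, 224: 143, 227: 139, 230: 61, 233: 44, 236: 44, 239: 43, 242: 44, 245: 44, 248: 45, 251: 106, 254: 105, 257: 106, 260: 108, 263: 107, 266: 118, 269: 161, 272: 177, 275: 176, 278: 175, 281: 175, 284: 174, 287: 175, 290: 175, 293: 176, 296: 175, 299: 174, 302: 170, 305: 166, 308: 154, 311: 44, 314: 44, 317: 44, 320: 43, 323: 45, 326: 61, 329: 105, 332: 107, 335: 107, 338: 109, 341: 107, 344: 114, 347: 149, 350: 166, 353: 193, 356: 197, 359: 191, 362: 178, 365: 176, 368: 175, 371: 172, 374: 172, 377: 171, 380: 173, 383: 165, 386: 104, 389: 102, 392: 103, 395: 104}
```

View pics/w9.png

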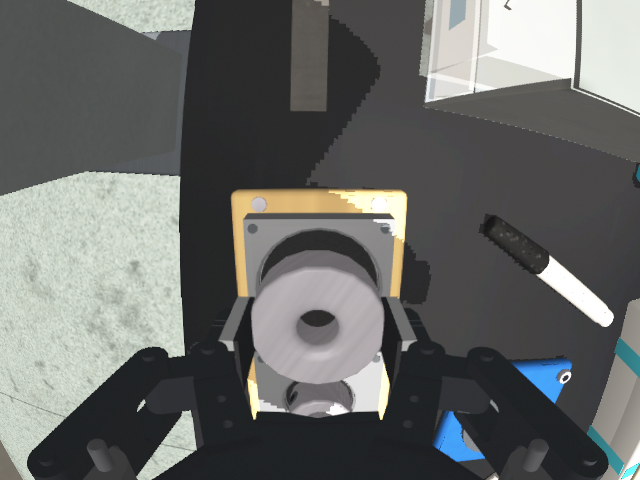

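The nest's upper edge is at row 230 (predicted 231), and the recess centre column is 319. The collar is centred at column 318, so it needs about 0.5 mm of correction. I lower and release.

```bash
python3 -m inch '[{"dx":-0.04,"dy":0.07,"dz":1,"wx":0,"wy":0,"wz":0},{"dx":0,"dy":0,"dz":0.6,"wx":0,"wy":0,"wz":0},{"dx":0,"dy":0,"dz":0.4,"wx":0,"wy":0,"wz":0},{"dx":0,"dy":0,"dz":0.25,"wx":0,"wy":0,"wz":0},{"dx":0,"dy":0,"dz":0.2,"wx":0,"wy":0,"wz":0},{"dx":0,"dy":0,"dz":0,"wx":0,"wy":0,"wz":0}]'
python3 -m inch '[{"dx":0,"dy":0,"dz":0,"wx":0,"wy":0,"wz":0},{"dx":0,"dy":0,"dz":0,"wx":0,"wy":0,"wz":0},{"dx":0,"dy":0,"dz":0,"wx":0,"wy":0,"wz":0},{"dx":0,"dy":0,"dz":-1,"wx":0,"wy":0,"wz":0},{"dx":0,"dy":0,"dz":-3,"wx":0,"wy":0,"wz":0},{"dx":0,"dy":0,"dz":-4,"wx":0,"wy":0,"wz":0},{"dx":0,"dy":0,"dz":-4,"wx":0,"wy":0,"wz":0},{"dx":0,"dy":0,"dz":0,"wx":0,"wy":0,"wz":0}]' 0.95
python3 -c "
from h import *
s=sense(); print(s['tcp_pos'],s['force'])
P=eyes.camera_params('wrist'); im=eyes.snapshot('wrist'); 
u,v=map(int,proj(P,[.449,-.12,.040],True)); print(u,v,np.round(proj(P,[.449,-.12,.023],True)))
a=cv2.resize(im[v-80:v+80,u-100:u+100],None,fx=2,fy=2)
P=eyes.camera_params('scene'); im=eyes.snapshot('scene'); u,v=map(int,proj(P,[.46,-.25,.04],True*0)); 
b=cv2.resize(im[v-60:v+60,u-100:u+100],None,fx=2,fy=2)
save('w10',np.vstack([a,b]))"
```

```text
t: 25.68
tcp_pos: [0.4488, -0.1199, 0.0967]
tool_rot: [0.67, 0.742, 0.0, 0.0]
force: [-0.1, 0.9, 5.1]
finger_gap: 0.617
gripper_force: 90.7
t: 26.68
tcp_pos: [0.4503, -0.1206, 0.219]
tool_rot: [0.67, 0.742, 0.001, 0.004]
force: [0.4, 0.4, 0.2]
finger_gap: 0.95
gripper_force: 0.0
[ 0.45030048 -0.12060638  0.21904774] [0.36071769 0.37774289 0.18365584]
313 238 [314. 232.]
```

View pics/w10.png

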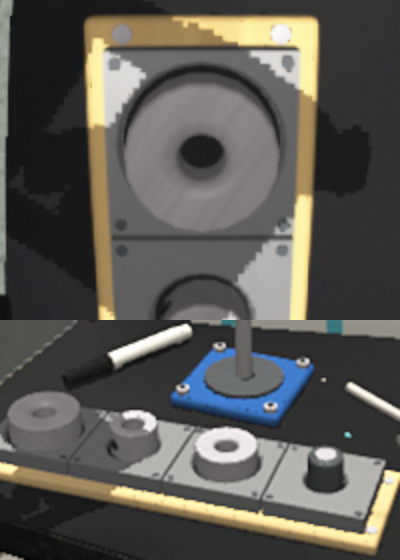

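The large collar is seated and centred at (202,152). In the scene crop the small collar at (134,435) is partly shadowed and could look tilted. I'm out of picture views, so I go back over it and compare numerically with the earlier view of it.

```bash
python3 -m inch '[{"dx":-3.6,"dy":0,"dz":1,"wx":0,"wy":0,"wz":0},{"dx":-3.6,"dy":0,"dz":1,"wx":0,"wy":0,"wz":0},{"dx":0,"dy":0,"dz":0,"wx":0,"wy":0,"wz":0},{"dx":0,"dy":0,"dz":0,"wx":0,"wy":0,"wz":0}]'
python3 - <<'E'
from h import *
s=sense(); p=s['tcp_pos']; print(p)
P=eyes.camera_params('wrist'); im=eyes.snapshot('wrist'); save('w11',im); np.save('pics/w11.npy',im)
sc=eyes.snapshot('scene'); tp=eyes.snapshot('top'); np.save('pics/sc11.npy',sc); np.save('pics/tp11.npy',tp)
u,v=map(int,proj(P,[.457,-.193,.042],True)); g=cv2.cvtColor(im,cv2.COLOR_RGB2GRAY)
old=cv2.cvtColor(cv2.resize(cv2.imread('pics/w6.png')[:320],None,fx=.5,fy=.5,interpolation=cv2.INTER_AREA),cv2.COLOR_BGR2GRAY)
t=old[45:112,62:140]; r=cv2.matchTemplate(g[v-90:v+90,u-110:u+110],t,cv2.TM_CCOEFF_NORMED); _,mx,_,l=cv2.minMaxLoc(r)
print("match",round(mx,3),"shift",l[0]-10-62,l[1]-10-45)
new=g[v-80:v+80,u-100:u+100]
for n,a in (("old",old),("new",new)):
    print(n,"col",a[36:116:2,99:103].mean(1).astype(int).tolist()); print(n,"row",a[76:80,62:140:2].mean(0).astype(int).tolist())
E
```

```text
t: 27.28
tcp_pos: [0.4552, -0.1907, 0.1947]
tool_rot: [0.67, 0.742, -0.0, -0.002]
force: [-0.8, 0.6, -0.3]
finger_gap: 0.951
gripper_force: 0.0
[ 0.45518011 -0.19069636  0.19473552]
match 0.982 shift 0 1
old col [117, 117, 106, 62, 33, 54, 82, 81, 80, 98, 137, 146, 145, 142, 138, 119, 43, 33, 33, 33, 33, 33, 33, 66, 82, 81, 83, 81, 100, 129, 142, 141, 139, 138, 131, 107, 106, 105, 105, 106]
old row [114, 114, 114, 107, 86, 77, 118, 144, 146, 145, 146, 139, 122, 88, 70, 45, 34, 34, 33, 33, 32, 33, 33, 37, 59, 81, 109, 132, 141, 142, 143, 142, 128, 93, 97, 109, 109, 109, 109]
new col [109, 109, 107, 68, 30, 46, 77, 76, 75, 75, 115, 136, 136, 133, 131, 123, 88, 31, 31, 30, 30, 30, 30, 40, 79, 76, 77, 77, 78, 103, 131, 133, 131, 130, 129, 112, 99, 99, 98, 98]
new row [105, 106, 105, 91, 73, 64, 122, 138, 137, 135, 135, 131, 113, 76, 55, 34, 30, 31, 31, 30, 30, 31, 30, 31, 48, 73, 108, 127, 131, 132, 133, 134, 119, 86, 90, 103, 102, 102, 101]
```

The small collar is unchanged since it was placed (match 0.98, 1 px shift), so only shadow made it look tilted. All four parts sit centred and upright, the pen and hex key are where they were, and the gripper is clear. I hand in.

```bash
python3 -c "
from h import *
print(workorder.sign_off())"
```

```text
the job is handed in; nothing more can be done
None
```

I handed the job in with the striker cap and all three collars each in the nest of its own size, with the pen and hex key left alone; the hand-in gave no verdict, and my last checks showed every part upright and centred.

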